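# Twist the filter cartridge into the aspirator until it is tight

### The arm

A 6-joint arm with a two-finger parallel gripper is mounted at the origin on a cart in front of the work surface, level with it; the furniture and walls round the work are solid. World frame = base frame: x ahead of the robot, y to its left, z up, the work surface at z = 0. Lengths are in m, angles in rad, forces in N, time in s.
With the tool pointing down it reaches from about 0.25 to 0.775 m from the base axis. Payload 4 kg.
Tool frame: the origin (TCP) lies at the centre of the arm's flange, where the gripper is bolted on; the fingertips stand ahead of it and the grasp point (between the pads) lies 180 mm ahead of it (robot.tcp_to_tips is the z of the fingertips in the tool frame, in m); z points along the fingers, y is the direction in which the jaws open and shut (so a half turn about z gives the same grasp; the last joint's range is limited). The gripper opens to 94 mm and grips with 3 to 60 N. Pads are 16 mm wide; open, the fingers measure 119 mm over their backs; the gripper's body (75 mm by 177 mm) begins 78 mm behind the grasp point.
Start: joints at [-1.379, 0.087, 1.371, -0, 1.684, -0.103], TCP at [0.16, -0.526, 0.405] pointing down, gripper open.
Joint ranges: [-3.1, 3.1], [-0.76, 2.03], [0.27, 2.55], [-1.08, 4.22], [0.17, 2.65], [-2.57, 2.57]. Speed limits (rad/s): [2.79, 2.79, 3.14, 3.14, 3.14, 3.14].

### API

Orientations are given as [roll, pitch, yaw] about the fixed x, y, z axes, in that order (R = Rz(yaw) Ry(pitch) Rx(roll)).
In Python, from bench import robot gives the robot as it stands.
- The arm moves only by the tool move_arm, never from a script. Its argument "increments" is a list that holds one entry, the list of rows, each a list of 7 numbers: the opening, from 0 (shut) to 1 (fully open), then the shift along the tool's x, y, z as a fraction of full scale, then the turn, a rotation vector about the tool's x, y, z as a fraction of full scale. In form: [[[jaw, dx, dy, dz, rx, ry, rz], ...]]. A call has 1 to 8 rows; each row is the pose to reach, as a shift and turn from the pose commanded when the call began, along the tool's axes at that moment; what a row does not reach only later rows make up. Full scale, the value 1, is 0.1 m for a shift and pi/2 rad for a turn. A row lasts 1/12 s, in which the tool goes at most 41.7 mm and 7.16 degrees, less where a joint would pass 70% of its speed; a pose out of reach is approached as far as the arm can. A call with a number of a shift or a turn outside -1 to 1 is refused whole. A call with a gripper value outside its range is refused whole. The fingers move at their own pace and stop on an object; the grip force is fixed at half the most. Time passes only in rows, so rows that repeat a pose let the fingers close. It gives the time, the measured TCP pose, the force and the opening at its end, in the units of the state.
- robot.get_obs(): the state, without advancing time (a new reading comes with each control period).
- robot.snapshot(name): name is "side" or "top" or "wrist"; returns (picture, depth): 400x640x3 uint8, red, green, blue; 400x640 float32, m along the optical axis (not along the pixel's ray), 0 where there is no reading.
- robot.camera_params(name): a dict with "mtx" (3x3 intrinsics, pixels), "k1" (the pictures are not rectified: a ray, as slopes to the right and down, at radius r is drawn at 1 + k1 r^2 times it, then the intrinsics apply), "R" (3x3) and "t" (3): a world point X has camera coordinates R X + t. Camera axes: x right, y down, z forward; pixel columns grow to the right and rows downward; lengths in m; the calibration is good to about 2 mm. A picture is of the moment at which its call begins: read the wrist's pose just before it. camera_params takes no time and is no camera call; for the wrist camera it gives the pose at the moment of the call.
- robot.close_job(): hands the job in, once; it reports no verdict.
The state is a dict: "time": time; "joint_positions": joint angles; "qvel": joint speeds; "joint_torque": joint torques, N m; "tool_pos": TCP position; "ee_rot": TCP orientation; "wrist_force": force on the tool from outside, world axes, zero at the start; "wrist_torque": the same for the moment, N m; "width": finger opening in m.
Only numpy, scipy, OpenCV 4.12 (cv2) and the standard library are available. Lean on these libraries where they do the work, as an engineer would, in place of code of your own. Each camera call takes 0.05 s, during which the arm holds its last target.

### The job

Refit the blue-handled filter cartridge in the bench aspirator: lower its pins through the two notches of the bayonet ring and turn it clockwise until the ramps have cammed it firmly tight on the seal. Stop when it is tight and never force the seal, then let go. Leave everything else where it stands.

Things in the scene. Friction and masses are not known exactly. Their poses are not given: they have to be found in the camera images.
- aspirator: Bench aspirator, fixed: grey foot 116 mm square, white round filter bowl on it (86 mm outside, rim 80 mm above the worktop, steel bayonet ring in its mouth) and, behind it, a white pump block from 62 to 142 mm along +x, 112 mm wide, 80 mm tall. Origin on the bowl's axis at worktop height; z up.
- mouth (a point): Centre of the bowl's mouth, on its axis, 76 mm above the worktop (mean height of the ring's top); axes as the aspirator's. The ring's hole is 45 mm across. The ring sits up to 2.4 mm higher or lower each time (not told), so its ramps begin to bite anywhere from 24 to 67 deg of turn; it is tight 4 to 8 deg later: feel for it.
- seal: Round black sprung seal plate, 38 mm across, in the bowl; origin on the axis, 6 mm under its upper face, which is 30 mm above the worktop unloaded. Gives 1 mm per 25 N. Firmly tight: over 8 N on it from the locked cartridge after letting go. Over 30 N at any time, pressed or turned, spoils it.
- cartridge_center (a point): Loose filter cartridge standing upright, 0.10 to 0.21 kg; point on its axis, half-way up, 47.5 mm above its flat underside. z up, x along grip bar and pins. Clear barrel 41 mm in diameter, bevelled foot; blue flange 82 mm across, 54 to 60 mm up; blue grip bar 66 mm long (x), 14 mm thick (y), 60 to 95 mm up, a yellow dash at both ends. Half a turn looks and fits the same.
- marker: Loose black marker without cap, about 116 mm long, lying on the worktop; origin under its middle. Leave alone.
- marker_cap: Loose black marker cap, 59 mm long, 16 mm high; origin under its middle. Leave alone.
- mouse_b: Loose black computer mouse, 60 x 108 x 34 mm; origin under its middle. Leave alone.
- lid_tub: Loose clear tub with yellow caps, 161 x 163 x 67 mm; origin under its middle. Leave alone.
- notch (a point): Outer end, 35 mm from the axis, of the ring's notch on the +x side; its twin is on the -x side. Both are open +-17 deg; a yellow dash on the rim marks each. Clockwise (from above) of each, a jaw's underside ramps down 0.12 mm per degree up to a solid stop at about 90 deg.
- pins (a point): Point on the cartridge's axis at the height of its two steel pins, 30 mm above its underside; axes as above. The pins are 10 mm thick and reach 31 mm from the axis along +x and -x. Turning is almost free (under 0.1 N m) until the ramps bite, then the moment rises to about 0.3 N m (0.2 to 0.4) at 15 N on the seal. Friction locks it when let go.
Mind the look-alikes: they are no part of the job. Of the things that look like the part that bears cartridge_center, the middle-sized one is meant.

How it is judged:
By the outcome, as a careful person would: the job done as asked, in the order asked, and still so for the second after the job is handed in, with the robot touching nothing.
It also fails if it takes over 61 s, if anything falls off the work surface, if the arm or the gripper's body presses on something with over 40 N, if the wrist force passes 120 N, or if a joint passes its speed limit or range.

## Working session

There is one attempt and no reset: what is moved stays moved. The work goes in short steps, Python scripts to look and compute and a tool call to move; the robot and the scene stay as the last step left them, time stands still between calls to the robot, and variables do not carry over. Pictures are saved under pics/ and viewed, and the job is handed in when it is done.

Besides the shell and the picture viewer there is one more tool, called as name(argument=value, ...), one argument or row to a line, values as JSON. move_arm: Moves the arm, as the interface text tells. Its arguments: {"type":"object","properties":{"increments":{"type":"array","items":{"type":"array","items":{"type":"array","items":{"type":"number","minimum":-1,"maximum":1}}}}},"required":["increments"]}

```bash
mkdir -p pics; ls
python3 - <<'E'
from bench import robot
import cv2,numpy as np
print(robot.get_obs())
for n in ["side","top","wrist"]:
    p=robot.camera_params(n); print(n,p)
    im,d=robot.snapshot(n)
    cv2.imwrite(f"pics/{n}0.png",im[:,:,::-1]); np.save(f"pics/{n}0.npy",d)
print(robot.tcp_to_tips)
E
```

```text
pics
{'time': 0.0, 'joint_positions': array([-1.37910163e+00,  8.79646448e-02,  1.37224105e+00, -1.19453256e-05,
        1.68359531e+00, -1.03107475e-01]), 'qvel': array([ 0.00181246, -0.00025294,  0.0018353 ,  0.00093847,  0.00102188,
        0.00073948]), 'joint_torque': array([-1.07575059e-03, -3.40182424e+01, -3.02428508e+01,  7.15252664e-02,
        3.31208738e-02, -1.71564516e-04]), 'tool_pos': array([ 0.159772  , -0.52616909,  0.40350512]), 'ee_rot': array([-3.13939481e+00, -2.15484807e-04,  2.94800601e-01]), 'wrist_force': array([ 1.13568248, -0.36668267,  0.57440154]), 'wrist_torque': array([-0.00128217, -0.03888254,  0.05741792]), 'width': 0.09406655363612337}
side {'mtx': array([[471.86475586,   0.        , 323.86125194],
       [  0.        , 471.86475586, 198.91056881],
       [  0.        ,   0.        ,   1.        ]]), 'k1': -0.09214070878204991, 'R': array([[ 0.99127923, -0.13162049, -0.00644472],
       [-0.08328148, -0.58782017, -0.80469351],
       [ 0.10212582,  0.79821269, -0.59365548]]), 't': array([-0.45687025,  0.16671121,  1.41665545])}
top {'mtx': array([[464.79705634,   0.        , 322.33512156],
       [  0.        , 464.79705634, 206.01539599],
       [  0.        ,   0.        ,   1.        ]]), 'k1': -0.036089066550658425, 'R': array([[ 0.03753091, -0.99927656,  0.00614714],
       [-0.97697464, -0.0379848 , -0.20994691],
       [ 0.21002852,  0.0018739 , -0.97769346]]), 't': array([0.10775246, 0.48810808, 1.57731836])}
wrist {'mtx': array([[307.85053672,   0.        , 320.78590321],
       [  0.        , 307.85053672, 198.48400356],
       [  0.        ,   0.        ,   1.        ]]), 'k1': 0.01970481362346419, 'R': array([[ 0.29018203, -0.95696937, -0.00200278],
       [-0.92941723, -0.28232475,  0.23764755],
       [-0.22798686, -0.06709963, -0.97134939]]), 't': array([-0.54864622, -0.02544684,  0.39044663])}
0.1992
```

View pics/top0.png

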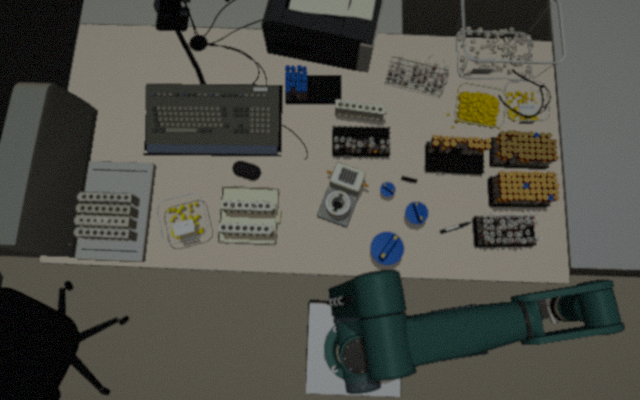

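View pics/side0.png

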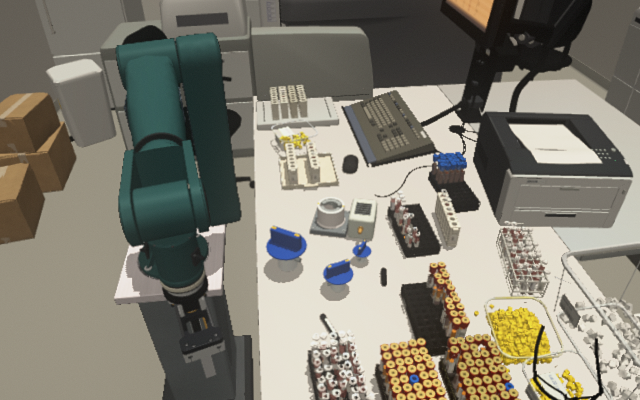

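View pics/wrist0.png

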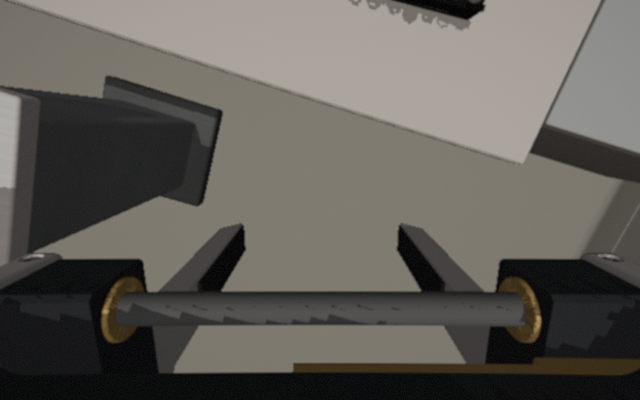

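Three blue cartridges: top view (387,248) large, (416,213) middle, (388,189) small; the aspirator is at (340,203). I'll enlarge.

```bash
cat > h.py <<'E'
import numpy as np,cv2
def ray(p,u,v):
    K=p["mtx"];x=(u-K[0,2])/K[0,0];y=(v-K[1,2])/K[1,1]
    rd=np.hypot(x,y);r=rd
    for _ in range(30): r=rd/(1+p["k1"]*r*r)
    s=r/rd if rd>0 else 1
    return np.array([x*s,y*s,1.0])
def atz(p,u,v,z):
    R=np.array(p["R"]);t=np.array(p["t"]);C=-R.T@t;d=R.T@ray(p,u,v)
    return C+d*(z-C[2])/d[2]
def atd(p,u,v,dep):
    R=np.array(p["R"]);t=np.array(p["t"]);return R.T@(ray(p,u,v)*dep-t)
def proj(p,X):
    c=np.array(p["R"])@np.array(X)+p["t"];x,y=c[0]/c[2],c[1]/c[2];f=1+p["k1"]*(x*x+y*y)
    K=p["mtx"];return np.array([K[0,0]*x*f+K[0,2],K[1,1]*y*f+K[1,2]])
def crop(src,dst,x,y,w,h,s):
    im=cv2.imread(src)[y:y+h,x:x+w];cv2.imwrite(dst,cv2.resize(im,None,fx=s,fy=s,interpolation=cv2.INTER_CUBIC))
E
python3 - <<'E'
from h import *
crop("pics/top0.png","pics/topc.png",305,150,140,120,5)
crop("pics/side0.png","pics/sidec.png",250,180,150,120,5)
E
```

```text
(no output)
```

View pics/topc.png

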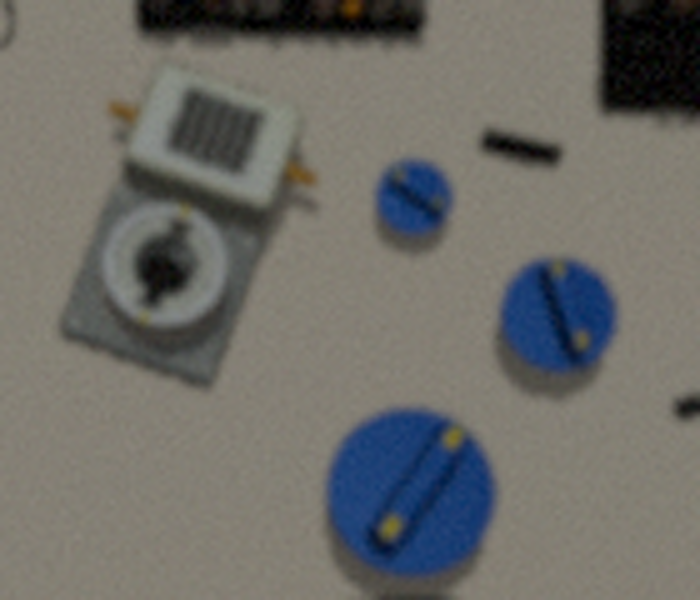

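View pics/sidec.png

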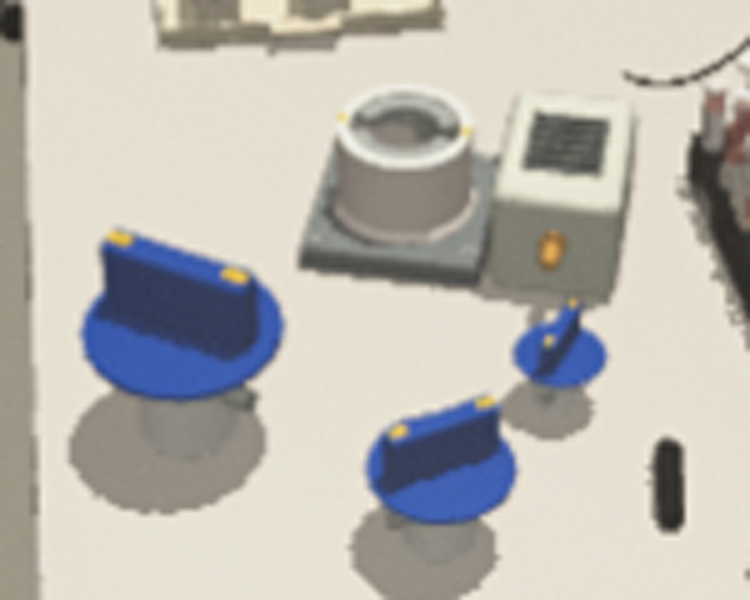

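Run:
```python
from h import *
from bench import robot
p=robot.camera_params("top");s=robot.camera_params("side")
f=lambda a,o,u,v:((u+.5)/5-.5+a,(v+.5)/5-.5+o)
T=lambda u,v,z:atz(p,*f(305,150,u,v),z)
S=lambda u,v,z:atz(s,*f(250,180,u,v),z)
for nm,F,c in (("top",T,[(558,267),(581,340)]),("side",S,[(398,431),(485,402)])):
    a,b=[F(*q,.095) for q in c];print(nm,"cart",a,b,(a+b)/2,np.degrees(np.arctan2(*(b-a)[1::-1])),np.linalg.norm(a-b))
for nm,F,c in (("top",T,[(145,317),(184,211)]),("side",S,[(342,118),(467,130)])):
    a,b=[F(*q,.08) for q in c];print(nm,"asp",a,b,(a+b)/2,np.degrees(np.arctan2(*(b-a)[1::-1])),np.linalg.norm(a-b))
print("flange",T(558,316,.06), S(441,455,.06))
print("rim ctr",T(165,264,.08),S(405,127,.08))
for c in [(68,330),(210,383)]: print("foot",T(*c,0.015))
print("small",T(413,198,.04),"large",T(411,492,.085),"large dashes",T(453,437,.135),T(391,526,.135))
```

```text
top cart [ 0.49731974 -0.19441359  0.095     ] [ 0.44703466 -0.20986669  0.095     ] [ 0.4721772  -0.20214014  0.095     ] -162.91729380369986 0.05260596244570655
side cart [ 0.4478921  -0.20924266  0.095     ] [ 0.4969226  -0.19399416  0.095     ] [ 0.47240735 -0.20161841  0.095     ] 17.275706498144263 0.05134692063933227
top asp [0.45451895 0.08671433 0.08      ] [0.53042995 0.06212642 0.08      ] [0.49247445 0.07442038 0.08      ] -17.947365522370315 0.07979376954507389
side asp [0.45432368 0.08676315 0.08      ] [0.53015047 0.06342941 0.08      ] [0.49223708 0.07509628 0.08      ] -17.10440353121738 0.07933577589730809
flange [ 0.47035296 -0.20142053  0.06      ] [ 0.47335978 -0.19544016  0.06      ]
rim ctr [0.49229808 0.07413819 0.08      ] [0.49223774 0.07193016 0.08      ]
foot [0.45594201 0.1398146  0.015     ]
foot [0.42152064 0.0374732  0.015     ]
small [ 0.55632058 -0.1023148   0.04      ] large [ 0.34020751 -0.09636649  0.085     ] large dashes [ 0.37110119 -0.1165897   0.135     ] [ 0.31113065 -0.07649809  0.135     ]
```

move_arm(
  increments=[
    [[1,0.4,-0.22,0,0,0,0],[1,0.7,-0.39,0,0,0,0],[1,1,-0.56,0,0,0,0]],
  ],
)

```text
time: 0.4
tool_pos: [0.2398, -0.4426, 0.4041]
ee_rot: [-3.14, -0.0, 0.293]
wrist_force: [0.2, -0.8, 1.0]
width: 0.0942
```

move_arm(
  increments=[
    [[1,0.4,-0.22,0,0,0,0],[1,0.7,-0.39,0,0,0,0],[1,1,-0.56,0,0,0,0]],
  ],
)

```text
time: 0.65
tool_pos: [0.3197, -0.3591, 0.4044]
ee_rot: [-3.141, -0.0, 0.295]
wrist_force: [0.8, 0.8, -0.3]
width: 0.0938
```

move_arm(
  increments=[
    [[1,0.4,-0.22,0,0,0,0],[1,0.7,-0.39,0,0,0,0],[1,1,-0.56,0,0,0,0]],
  ],
)

```text
time: 0.9
tool_pos: [0.3991, -0.2763, 0.4045]
ee_rot: [-3.141, -0.0, 0.296]
wrist_force: [0.1, -0.4, 0.0]
width: 0.0938
```

move_arm(
  increments=[
    [[1,0.4,-0.22,0,0,0,0],[1,0.7,-0.39,0,0,0,0],[1,0.93,-0.52,0,0,0,0],[1,0.93,-0.52,0,0,0,0],[1,0.93,-0.52,0,0,0,0]],
  ],
)

```text
time: 1.32
tool_pos: [0.4725, -0.2006, 0.4041]
ee_rot: [-3.141, 0.001, 0.298]
wrist_force: [0.2, 0.2, -0.4]
width: 0.0936
```

Run:
```python
from bench import robot
import cv2,numpy as np
from h import *
o=robot.get_obs();print({k:np.round(v,4) for k,v in o.items()})
p=robot.camera_params("wrist");im,d=robot.snapshot("wrist")
cv2.imwrite("pics/w1.png",im[:,:,::-1]);np.savez("pics/w1.npz",**p,d=d)
for X in [(0.4723,-.2018,.095),(0.4473,-.2095,.095),(0.4973,-.194,.095)]: print(proj(p,X))
```

```text
{'time': np.float64(1.3167), 'joint_positions': array([-5.1180e-01,  5.8000e-03,  1.4566e+00, -7.0000e-04,  1.6804e+00,
        7.6110e-01]), 'qvel': array([-0.0469, -0.0132,  0.0086, -0.0117,  0.0039, -0.0023]), 'joint_torque': array([  1.1217, -30.4293, -30.4703,   0.229 ,  -0.0644,   0.0428]), 'tool_pos': array([ 0.4725, -0.2006,  0.4041]), 'ee_rot': array([-3.1411e+00,  1.3000e-03,  2.9780e-01]), 'wrist_force': array([ 0.166 ,  0.1703, -0.3983]), 'wrist_torque': array([0.0228, 0.0394, 0.0101]), 'width': np.float64(0.0936)}
[322.5139536 195.5009961]
[322.51549977 221.30623722]
[322.41181328 168.55348735]
```

View pics/w1.png

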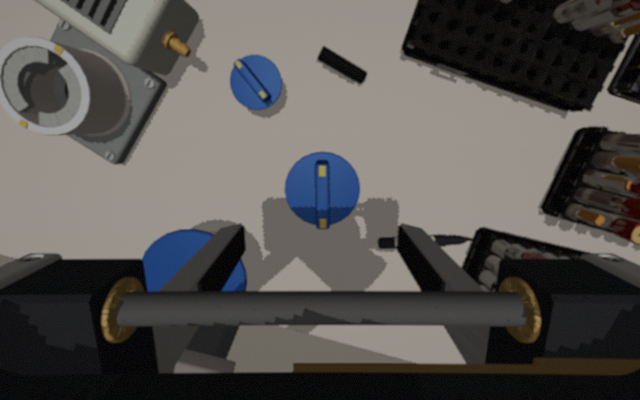

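Run:
```python
from h import *
crop("pics/w1.png","pics/w1a.png",0,20,110,130,6)
crop("pics/w1.png","pics/w1b.png",270,140,110,100,6)
```

```text
(no output)
```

View pics/w1a.png

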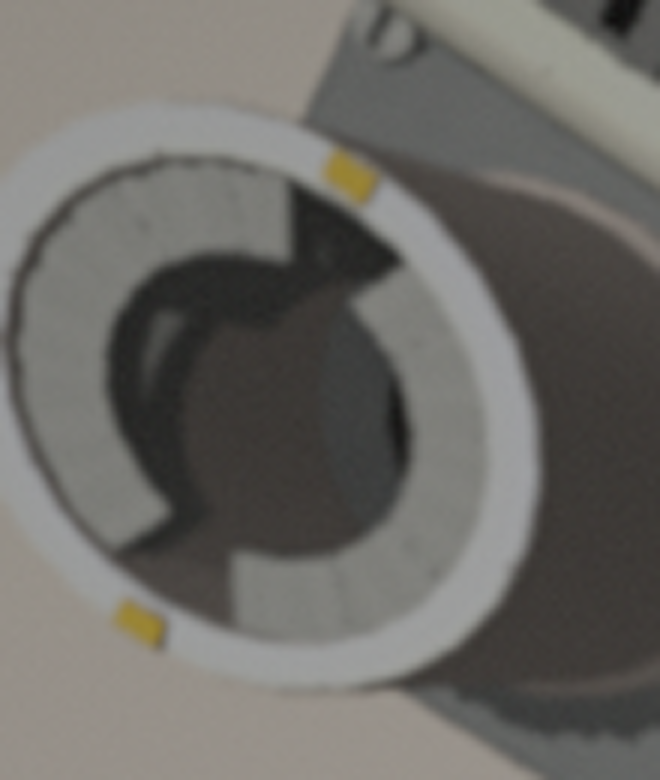

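View pics/w1b.png

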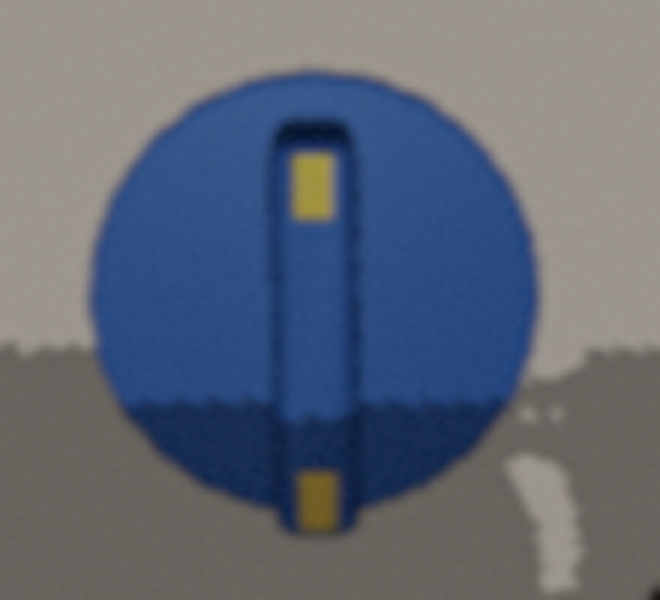

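Run:
```python
from h import *
p=dict(np.load("pics/w1.npz"))
f=lambda a,o,u,v:((u+.5)/6-.5+a,(v+.5)/6-.5+o)
a,b=[atz(p,*f(270,140,*q),.095) for q in [(318,500),(313,187)]]
print("cart",a,b,(a+b)/2,np.degrees(np.arctan2(*(b-a)[1::-1])),np.linalg.norm(a-b))
print(atz(p,*f(270,140,315,290),.06))
a,b=[atz(p,*f(0,20,*q),.08) for q in [(141,624),(352,177)]]
print("asp",a,b,(a+b)/2,np.degrees(np.arctan2(*(b-a)[1::-1])),np.linalg.norm(a-b))
```

```text
cart [ 0.44572494 -0.21005512  0.095     ] [ 0.49511623 -0.19401619  0.095     ] [ 0.47042058 -0.20203566  0.095     ] 17.99027414075612 0.05193020504024566
[ 0.4723383  -0.20148565  0.06      ]
asp [0.45266923 0.08814815 0.08      ] [0.5282822  0.06309127 0.08      ] [0.49047572 0.07561971 0.08      ] -18.334337183044504 0.07965656143099296
```

move_arm(
  increments=[
    [[1,0,0,0,0,0,-0.63],[1,0,0,0,0,0,-0.63],[1,0,0,0,0,0,-0.63],[1,0,0,0,0,0,-0.63],[1,0,0,0,0,0,-0.63],[1,0,0,0,0,0,-0.63],[1,0,0,0,0,0,-0.63],[1,0,0,0,0,0,-0.63]],
  ],
)

```text
time: 2.03
tool_pos: [0.4708, -0.2032, 0.4046]
ee_rot: [-3.141, 0.001, 1.287]
wrist_force: [-0.1, 0.1, -0.3]
width: 0.0939
```

move_arm(
  increments=[
    [[1,0,0,0,0,0,-0.63],[1,0,0,0,0,0,-0.63],[1,0,0,0,0,0,-0.63],[1,0,0,0,0,0,-0.63],[1,0,0,0,0,0,-0.63],[1,0,0,0,0,0,-0.63],[1,0,0,0,0,0,-0.63],[1,0,0,0,0,0,-0.63]],
  ],
)

```text
time: 2.7
tool_pos: [0.4707, -0.2032, 0.4047]
ee_rot: [-3.141, 0.0, 2.277]
wrist_force: [-0.8, -0.0, -0.4]
width: 0.0941
```

move_arm(
  increments=[
    [[1,0,0,0,0,0,-0.63],[1,0,0,0,0,0,-0.63],[1,0,0,0,0,0,-0.63],[1,0,0,0,0,0,-0.63],[1,0,0,0,0,0,-0.63],[1,0,0,0,0,0,-0.63],[1,0,0,0,0,0,-0.63],[1,0,0,0,0,0,-0.63]],
  ],
)

```text
time: 3.37
tool_pos: [0.4708, -0.2032, 0.4046]
ee_rot: [-3.141, -0.001, -3.017]
wrist_force: [0.6, 0.2, 0.3]
width: 0.0943
```

move_arm(
  increments=[
    [[1,0,0,0,0,0,-0.115],[1,0,0,0,0,0,-0.115],[1,0,0,0,0,0,-0.115],[1,0,0,0,0,0,-0.115]],
  ],
)

```text
time: 3.7
tool_pos: [0.4711, -0.2027, 0.4047]
ee_rot: [-3.141, -0.0, -2.843]
wrist_force: [-0.6, 0.4, -0.4]
width: 0.0941
```

Run:
```python
from bench import robot
import cv2,numpy as np
from h import *
o=robot.get_obs();print({k:np.round(v,4) for k,v in o.items() if k in("joint_positions","tool_pos","ee_rot","time")})
p=robot.camera_params("wrist");im,d=robot.snapshot("wrist")
cv2.imwrite("pics/w2.png",im[:,:,::-1]);np.savez("pics/w2.npz",**p,d=d)
for X in [(0.4723,-.2018,.095),(0.4473,-.2095,.095),(0.4973,-.194,.095)]: print(proj(p,X))
crop("pics/w2.png","pics/w2b.png",270,140,110,100,6)
```

```text
{'time': np.float64(3.7), 'joint_positions': array([-5.1690e-01,  4.3000e-03,  1.4570e+00, -5.0000e-04,  1.6803e+00,
       -2.3863e+00]), 'tool_pos': array([ 0.4711, -0.2027,  0.4047]), 'ee_rot': array([-3.1413e+00, -4.0000e-04, -2.8430e+00])}
[321.0108417  198.44123117]
[321.00085965 171.70603235]
[321.11694293 224.11309925]
```

View pics/w2b.png

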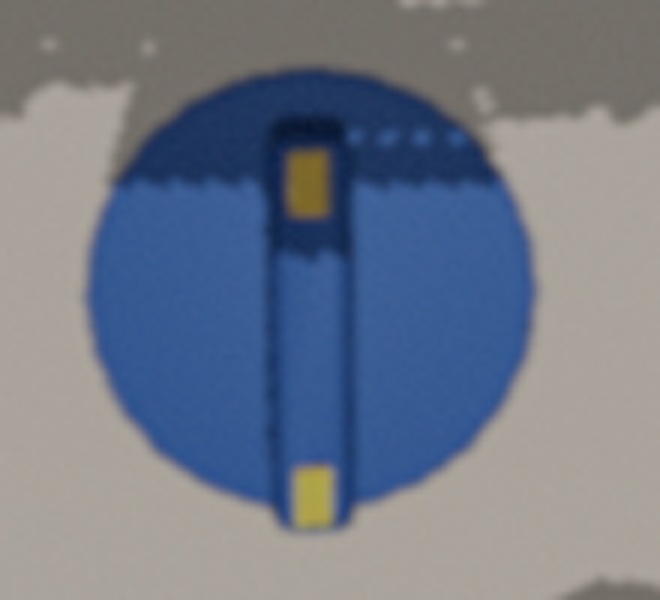

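move_arm(
  increments=[
    [[1,0,0.007,0.4,0,0,-0.0055],[1,0,0.007,0.75,0,0,-0.0055],[1,0,0.007,0.9,0,0,-0.0055]],
  ],
)

```text
time: 4.0
tool_pos: [0.4702, -0.2007, 0.31]
ee_rot: [3.137, -0.005, -2.832]
wrist_force: [-0.1, 1.1, -1.6]
width: 0.0935
```

move_arm(
  increments=[
    [[1,0,0,0.25,0,0,0],[1,0,0,0.45,0,0,0],[1,0,0,0.5,0,0,0],[1,0,0,0.5,0,0,0],[1,0,0,0.5,0,0,0]],
  ],
)

```text
time: 4.42
tool_pos: [0.4718, -0.2013, 0.2654]
ee_rot: [-3.141, 0.0, -2.831]
wrist_force: [0.6, 0.4, 0.2]
width: 0.0941
```

move_arm(
  increments=[
    [[1,0,0,0.02,0,0,0],[0,0,0,0.02,0,0,0],[0,0,0,0.02,0,0,0],[0,0,0,0.02,0,0,0],[0,0,0,0.02,0,0,0],[0,0,0,0.02,0,0,0],[0,0,0,0.02,0,0,0],[0,0,0,0.02,0,0,0]],
  ],
)

```text
time: 5.08
tool_pos: [0.4717, -0.2009, 0.2627]
ee_rot: [-3.142, -0.0, -2.83]
wrist_force: [0.3, -0.6, 0.4]
width: 0.051
```

move_arm(
  increments=[
    [[0,0,0,0,0,0,0],[0,0,0,0,0,0,0],[0,0,0,0,0,0,0],[0,0,0,0,0,0,0]],
  ],
)

```text
time: 5.42
tool_pos: [0.4717, -0.2009, 0.2626]
ee_rot: [-3.142, -0.0, -2.83]
wrist_force: [-0.1, 0.3, -0.6]
width: 0.0239
```

move_arm(
  increments=[
    [[0,0,0,0,0,0,0],[0,0,0,0,0,0,0],[0,0,0,0,0,0,0],[0,0,0,0,0,0,0],[0,0,0,0,0,0,0],[0,0,0,0,0,0,0]],
  ],
)

```text
time: 5.92
tool_pos: [0.4717, -0.2009, 0.2625]
ee_rot: [3.142, -0.0, -2.83]
wrist_force: [0.9, -0.1, -0.6]
width: 0.0136
```

Run:
```python
from bench import robot
import cv2,numpy as np
o=robot.get_obs();print({k:np.round(v,4) for k,v in o.items()})
im,d=robot.snapshot("wrist");cv2.imwrite("pics/w3.png",im[:,:,::-1])
```

```text
{'time': np.float64(5.9167), 'joint_positions': array([-5.1330e-01,  7.8000e-02,  1.6680e+00, -1.0000e-04,  1.3958e+00,
       -2.3954e+00]), 'qvel': array([-0.0005,  0.0001, -0.0003, -0.0003,  0.0008, -0.0008]), 'joint_torque': array([ 2.66000e-02, -3.20707e+01, -2.86526e+01, -5.01000e-02,
        7.20000e-02, -2.00000e-04]), 'tool_pos': array([ 0.4717, -0.2009,  0.2625]), 'ee_rot': array([ 3.1415e+00, -2.0000e-04, -2.8303e+00]), 'wrist_force': array([ 0.8522, -0.1057, -0.6157]), 'wrist_torque': array([ 0.098 , -0.1353, -0.0411]), 'width': np.float64(0.0136)}
```

View pics/w3.png

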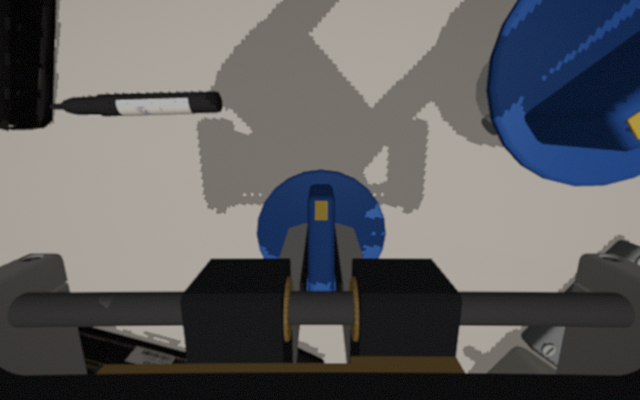

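move_arm(
  increments=[
    [[0,0,0,-0.1,0,0,0],[0,0,0,-0.3,0,0,0],[0,0,0,-0.6,0,0,0],[0,0,0,-0.9,0,0,0],[0,0,0,-1,0,0,0]],
  ],
)

```text
time: 6.38
tool_pos: [0.4723, -0.2012, 0.3685]
ee_rot: [-3.135, 0.006, -2.83]
wrist_force: [1.0, -0.3, -0.9]
width: 0.0137
```

move_arm(
  increments=[
    [[0,-0.05,0.13,-0.1,0,0,0],[0,-0.15,0.37,-0.2,0,0,0],[0,-0.25,0.62,-0.2,0,0,0],[0,-0.346,0.855,-0.2,0,0,0]],
  ],
)

```text
time: 6.72
tool_pos: [0.4782, -0.1071, 0.3823]
ee_rot: [3.14, -0.0, -2.831]
wrist_force: [0.5, -0.8, -1.5]
width: 0.0135
```

move_arm(
  increments=[
    [[0,-0.1,0.25,0,0,0,0],[0,-0.2,0.5,0,0,0,0],[0,-0.3,0.75,0,0,0,0],[0,-0.346,0.855,0,0,0,0]],
  ],
)

```text
time: 7.05
tool_pos: [0.4845, -0.0135, 0.3813]
ee_rot: [3.139, -0.002, -2.827]
wrist_force: [-0.0, 0.2, -1.0]
width: 0.0135
```

move_arm(
  increments=[
    [[0,-0.1,0.25,0,0,0,0],[0,-0.2,0.5,0,0,0,0],[0,-0.3,0.75,0,0,0,0],[0,-0.346,0.855,0,0,0,0],[0,-0.346,0.855,0,0,0,0]],
  ],
)

```text
time: 7.47
tool_pos: [0.4917, 0.0771, 0.3817]
ee_rot: [3.141, -0.002, -2.827]
wrist_force: [0.2, -0.6, -1.2]
width: 0.0136
```

move_arm(
  increments=[
    [[0,0,0,0,0,0,0.07],[0,0,0,0,0,0,0.14],[0,0,0,0,0,0,0.21],[0,0,0,0,0,0,0.28],[0,0,0,0,0,0,0.35],[0,0,0,0,0,0,0.397],[0,0,0,0,0,0,0.397],[0,0,0,0,0,0,0.397]],
  ],
)

```text
time: 8.13
tool_pos: [0.4919, 0.074, 0.3823]
ee_rot: [-3.141, -0.001, 2.83]
wrist_force: [-0.1, -0.7, -0.7]
width: 0.0139
```

Run:
```python
from bench import robot
import cv2,numpy as np
from h import *
o=robot.get_obs();print({k:np.round(v,4) for k,v in o.items()})
for n in("wrist","side","top"):
    p=robot.camera_params(n);im,d=robot.snapshot(n);cv2.imwrite(f"pics/{n}4.png",im[:,:,::-1]);np.savez(f"pics/{n}4.npz",**p,d=d)
crop("pics/side4.png","pics/s4c.png",280,130,110,110,6)
```

```text
{'time': np.float64(8.1333), 'joint_positions': array([ 3.5600e-02, -2.4300e-02,  1.5296e+00, -8.0000e-04,  1.6372e+00,
       -1.2235e+00]), 'qvel': array([ 0.0045, -0.0016, -0.0043,  0.0035, -0.0009, -0.0029]), 'joint_torque': array([ 1.06000e-02, -2.95691e+01, -3.06147e+01,  4.60000e-03,
        8.13000e-02,  6.89000e-02]), 'tool_pos': array([0.4919, 0.074 , 0.3823]), 'ee_rot': array([-3.1405e+00, -5.0000e-04,  2.8299e+00]), 'wrist_force': array([-0.1352, -0.667 , -0.712 ]), 'wrist_torque': array([ 0.0189, -0.1537, -0.0041]), 'width': np.float64(0.0139)}
```

View pics/wrist4.png

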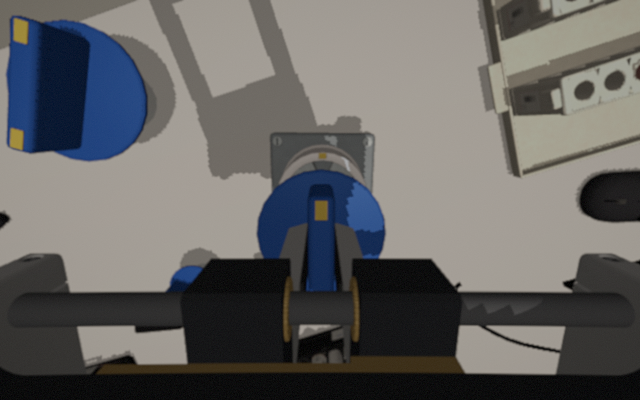

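View pics/s4c.png

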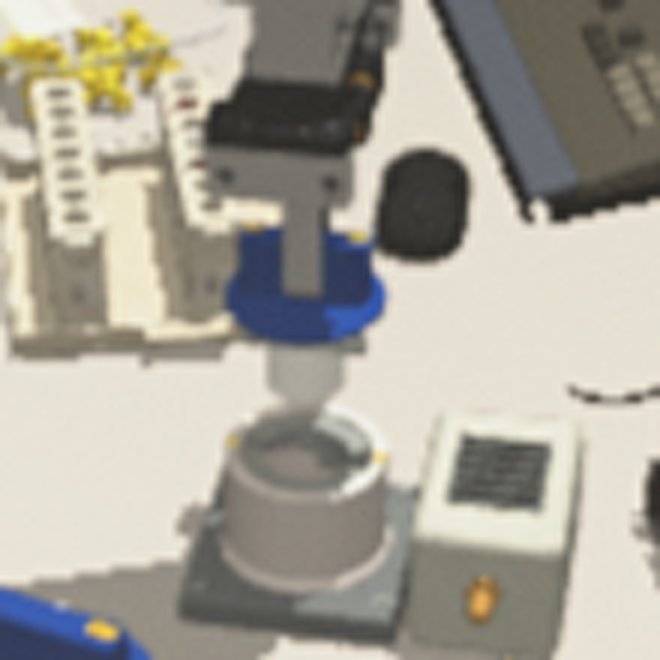

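Run:
```python
from h import *
p=dict(np.load("pics/side4.npz"))
f=lambda u,v:((u+.5)/6-.5+280,(v+.5)/6-.5+130)
for c,z in (([(255,227),(357,237)],.2147),([(232,440),(379,457)],.08)):
    a,b=[atz(p,*f(*q),z) for q in c];print((a+b)/2,np.degrees(np.arctan2(*(b-a)[1::-1])),np.linalg.norm(a-b))
p=dict(np.load("pics/wrist4.npz"))
a=atz(p,321,209.5,.2147);b=atz(p,322.3,156,.08);print(a,b)
# predict asp +/-x dash and cart dash
for X,z in (((.4907,.0755),.08),((.4919-.0013*.952,.074+.0013*.307),.2147)):
    r={.08:.04,.2147:.026}[z]; print(proj(p,(X[0]-r*.952,X[1]+r*.307,z)))
```

```text
[0.4922464  0.07469026 0.2147    ] -18.396734859406095 0.051229323080306186
[0.49226741 0.07545084 0.08      ] -18.919012418630412 0.07819052645249587
[0.46538459 0.08237281 0.2147    ] [0.45364619 0.08737444 0.08      ]
[322.37906281 154.78907026]
[321.33836183 210.45853553]
```

move_arm(
  increments=[
    [[0,0,0.01,0.15,0,0,0],[0,0,0.01,0.3,0,0,0],[0,0,0.01,0.36,0,0,0],[0,0,0.01,0.4,0,0,0],[0,0,0.01,0.44,0,0,0],[0,0,0.01,0.48,0,0,0],[0,0,0.01,0.48,0,0,0]],
  ],
)

```text
time: 8.87
tool_pos: [0.4922, 0.076, 0.3343]
ee_rot: [-3.141, -0.0, 2.829]
wrist_force: [0.0, -0.0, -0.7]
width: 0.0136
```

move_arm(
  increments=[
    [[0,0,-0.008,0.05,0,0,0],[0,0,-0.008,0.1,0,0,0],[0,0,-0.008,0.15,0,0,0],[0,0,-0.008,0.2,0,0,0],[0,0,-0.008,0.2,0,0,0]],
  ],
)

```text
time: 9.28
tool_pos: [0.4916, 0.0752, 0.3131]
ee_rot: [-3.141, -0.002, 2.829]
wrist_force: [-0.4, -0.5, -1.7]
width: 0.0139
```

move_arm(
  increments=[
    [[0,0,0,0.02,0,0,0],[0,0,0,0.04,0,0,0],[0,0,0,0.06,0,0,0],[0,0,0,0.06,0,0,0]],
  ],
)

```text
time: 9.62
tool_pos: [0.492, 0.0751, 0.3083]
ee_rot: [-3.141, -0.0, 2.829]
wrist_force: [-0.1, -0.6, -1.0]
width: 0.0136
```

move_arm(
  increments=[
    [[0,0,0,0.03,0,0,0],[0,0,0,0.06,0,0,0],[0,0,0,0.09,0,0,0],[0,0,0,0.12,0,0,0],[0,0,0,0.13,0,0,0],[0,0,0,0.13,0,0,0]],
  ],
)

```text
time: 10.12
tool_pos: [0.4919, 0.0752, 0.295]
ee_rot: [-3.141, -0.001, 2.829]
wrist_force: [0.1, -0.7, -2.2]
width: 0.0139
```

move_arm(
  increments=[
    [[0,0,0,0.01,0,0,0],[0,0,0,0.01,0,0,0],[0,0,0,0.01,0,0,0]],
  ],
)

```text
time: 10.37
tool_pos: [0.492, 0.0752, 0.2945]
ee_rot: [-3.141, -0.0, 2.829]
wrist_force: [-1.0, -1.8, -1.2]
width: 0.0139
```

move_arm(
  increments=[
    [[0,0,0,0.008,0,0,0],[0,0,0,0.008,0,0,0],[0,0,0,0.008,0,0,0]],
  ],
)

```text
time: 10.62
tool_pos: [0.492, 0.0752, 0.2939]
ee_rot: [-3.141, 0.0, 2.829]
wrist_force: [-0.5, -1.6, -1.0]
width: 0.0136
```

move_arm(
  increments=[
    [[0,0,0,0.005,0,0,0],[0,0,0,0.005,0,0,0],[0,0,0,0.005,0,0,0]],
  ],
)

```text
time: 10.87
tool_pos: [0.4921, 0.0752, 0.2934]
ee_rot: [-3.141, 0.0, 2.829]
wrist_force: [-0.9, -2.1, -0.0]
width: 0.0136
```

move_arm(
  increments=[
    [[0,0,0,0.004,0,0,0],[0,0,0,0.004,0,0,0],[0,0,0,0.004,0,0,0]],
  ],
)

```text
time: 11.12
tool_pos: [0.4921, 0.0752, 0.293]
ee_rot: [-3.141, 0.0, 2.829]
wrist_force: [-0.4, -1.8, -0.8]
width: 0.0137
```

move_arm(
  increments=[
    [[0,0,0,0.004,0,0,0],[0,0,0,0.004,0,0,0],[0,0,0,0.004,0,0,0]],
  ],
)

```text
time: 11.37
tool_pos: [0.4921, 0.0752, 0.2926]
ee_rot: [-3.141, 0.0, 2.829]
wrist_force: [-0.7, -2.3, 0.2]
width: 0.0137
```

move_arm(
  increments=[
    [[0,0,0,0.004,0,0,0],[0,0,0,0.004,0,0,0],[0,0,0,0.004,0,0,0]],
  ],
)

```text
time: 11.62
tool_pos: [0.4921, 0.0752, 0.2925]
ee_rot: [-3.142, 0.0, 2.829]
wrist_force: [-1.3, -1.4, 1.2]
width: 0.0137
```

Run:
```python
from bench import robot
import numpy as np
for i in range(2):
    o=robot.get_obs();print({k:np.round(v,4) for k,v in o.items() if k[:5] in("wrist","time","tool_","joint")})
    robot.snapshot("side")
```

```text
{'time': np.float64(11.6167), 'joint_positions': array([ 3.7800e-02,  2.1500e-02,  1.6648e+00, -2.0000e-04,  1.4550e+00,
       -1.2207e+00]), 'joint_torque': array([  1.0629, -29.0809, -28.6312,   0.8182,  -0.3048,  -0.0462]), 'tool_pos': array([0.4921, 0.0752, 0.2925]), 'wrist_force': array([-1.263 , -1.3936,  1.1889]), 'wrist_torque': array([-0.4287,  0.0423, -0.0288])}
{'time': np.float64(11.6667), 'joint_positions': array([ 3.7800e-02,  2.1500e-02,  1.6649e+00, -2.0000e-04,  1.4549e+00,
       -1.2207e+00]), 'joint_torque': array([  1.0739, -29.0058, -28.5686,   0.8272,  -0.3155,  -0.0462]), 'tool_pos': array([0.4921, 0.0752, 0.2924]), 'wrist_force': array([-1.0064, -2.9013,  1.9717]), 'wrist_torque': array([-0.4857,  0.0911, -0.0936])}
```

move_arm(
  increments=[
    [[0,0,-0.006,0,0,0,0],[0,0,-0.006,0,0,0,0.05],[0,0,-0.006,0,0,0,0.1],[0,0,-0.006,0,0,0,0.15],[0,0,-0.006,0,0,0,0.2],[0,0,-0.006,0,0,0,0.2],[0,0,-0.006,0,0,0,0.2]],
  ],
)

```text
time: 12.3
tool_pos: [0.4921, 0.0751, 0.2924]
ee_rot: [3.14, 0.0, 2.517]
wrist_force: [0.9, -0.3, 1.5]
width: 0.0137
```

```bash
cat > st.py <<'E'
from bench import robot
import numpy as np
F=[];T=[]
for i in range(4):
    o=robot.get_obs();F.append(o["wrist_force"]);T.append(o["wrist_torque"]);robot.snapshot("side")
print(np.round(o["time"],2),o["tool_pos"].round(5),o["ee_rot"].round(4),"turn",round(np.degrees(2.829-o["ee_rot"][2]),2),"F",np.mean(F,0).round(2),"T",np.mean(T,0).round(3),"q6",o["joint_positions"][5].round(3),"tau6",o["joint_torque"][5].round(3))
E
python3 st.py
```

```text
12.45 [0.49206 0.07505 0.29242] [3.1397e+00 2.0000e-04 2.5166e+00] turn 17.9 F [0.87 0.77 1.72] T [ 0.231 -0.269 -0.019] q6 -0.909 tau6 -0.01
```

move_arm(
  increments=[
    [[0,0,0,0,0,0,0.02],[0,0,0,0,0,0,0.04],[0,0,0,0,0,0,0.06],[0,0,0,0,0,0,0.06],[0,0,0,0,0,0,0.06]],
  ],
)

```text
time: 12.92
tool_pos: [0.4919, 0.0747, 0.2924]
ee_rot: [3.141, 0.0, 2.422]
wrist_force: [0.7, -0.2, 2.8]
width: 0.0137
```

```bash
python3 st.py
```

```text
13.07 [0.49187 0.07468 0.29234] [3.1414e+00 2.0000e-04 2.4215e+00] turn 23.35 F [ 0.29 -0.01  2.72] T [ 0.123 -0.17  -0.004] q6 -0.814 tau6 -0.015
```

move_arm(
  increments=[
    [[0,0,0,0,0,0,0.015],[0,0,0,0,0,0,0.03],[0,0,0,0,0,0,0.03],[0,0,0,0,0,0,0.03]],
  ],
)

```text
time: 13.45
tool_pos: [0.4919, 0.0746, 0.2923]
ee_rot: [3.142, 0.0, 2.374]
wrist_force: [0.5, -0.1, 3.8]
width: 0.0138
```

```bash
python3 st.py
```

```text
13.6 [0.49188 0.07462 0.29232] [3.1415e+00 4.0000e-04 2.3737e+00] turn 26.09 F [0.21 0.02 3.89] T [ 0.047 -0.105 -0.009] q6 -0.766 tau6 -0.027
```

move_arm(
  increments=[
    [[0,0,0,0,0,0,0.015],[0,0,0,0,0,0,0.03],[0,0,0,0,0,0,0.03],[0,0,0,0,0,0,0.03]],
  ],
)

```text
time: 13.98
tool_pos: [0.4919, 0.0746, 0.2923]
ee_rot: [3.142, 0.0, 2.326]
wrist_force: [-0.0, -0.6, 4.9]
width: 0.0139
```

```bash
python3 st.py
```

```text
14.13 [0.49188 0.07461 0.29227] [3.1416e+00 3.0000e-04 2.3265e+00] turn 28.79 F [-0.17 -0.44  4.03] T [-0.003 -0.101 -0.042] q6 -0.719 tau6 -0.032
```

move_arm(
  increments=[
    [[0,0,0,0,0,0,0.015],[0,0,0,0,0,0,0.03],[0,0,0,0,0,0,0.03],[0,0,0,0,0,0,0.03]],
  ],
)

```text
time: 14.52
tool_pos: [0.4919, 0.0747, 0.2923]
ee_rot: [3.141, 0.0, 2.279]
wrist_force: [-0.7, -0.6, 5.1]
width: 0.0137
```

```bash
python3 st.py
```

```text
14.67 [0.49189 0.07465 0.29225] [3.1415e+00 3.0000e-04 2.2795e+00] turn 31.49 F [-0.25 -0.03  4.95] T [-0.049 -0.152 -0.052] q6 -0.672 tau6 -0.037
```

move_arm(
  increments=[
    [[0,0,0,-0.002,0,0,0.015],[0,0,0,-0.002,0,0,0.03],[0,0,0,-0.002,0,0,0.03],[0,0,0,-0.002,0,0,0.03]],
  ],
)

```text
time: 15.05
tool_pos: [0.4918, 0.0747, 0.2923]
ee_rot: [-3.142, 0.0, 2.232]
wrist_force: [0.2, -0.0, 4.0]
width: 0.0141
```

```bash
python3 st.py
```

```text
15.2 [0.49183 0.07467 0.29227] [-3.1415 -0.      2.2323] turn 34.19 F [ 0.38 -0.38  3.93] T [-0.003 -0.193 -0.025] q6 -0.625 tau6 -0.032
```

move_arm(
  increments=[
    [[0,0,0,0,0,0,0.015],[0,0,0,0,0,0,0.03],[0,0,0,0,0,0,0.03],[0,0,0,0,0,0,0.03]],
  ],
)

```text
time: 15.58
tool_pos: [0.4918, 0.0747, 0.2923]
ee_rot: [-3.141, -0.0, 2.185]
wrist_force: [0.4, 1.1, 2.4]
width: 0.0137
```

```bash
python3 st.py
```

```text
15.73 [0.49179 0.07466 0.29232] [-3.1414 -0.      2.1852] turn 36.89 F [-0.4   0.16  3.34] T [ 0.005 -0.154 -0.021] q6 -0.578 tau6 -0.027
```

move_arm(
  increments=[
    [[0,0,0,0,0,0,0.015],[0,0,0,0,0,0,0.03],[0,0,0,0,0,0,0.03],[0,0,0,0,0,0,0.03]],
  ],
)

```text
time: 16.12
tool_pos: [0.4918, 0.0747, 0.2923]
ee_rot: [-3.141, -0.0, 2.138]
wrist_force: [-0.6, -0.5, 4.0]
width: 0.0138
```

```bash
python3 st.py
```

```text
16.27 [0.49181 0.07467 0.29229] [-3.1414e+00 -1.0000e-04  2.1381e+00] turn 39.59 F [-0.22 -0.29  3.88] T [ 0.02  -0.088 -0.025] q6 -0.531 tau6 -0.027
```

move_arm(
  increments=[
    [[0,0,0,0,0,0,0.015],[0,0,0,0,0,0,0.03],[0,0,0,0,0,0,0.03],[0,0,0,0,0,0,0.03]],
  ],
)

```text
time: 16.65
tool_pos: [0.4918, 0.0747, 0.2923]
ee_rot: [-3.141, -0.0, 2.091]
wrist_force: [0.6, 0.6, 3.5]
width: 0.0137
```

```bash
python3 st.py
```

```text
16.8 [0.49181 0.07466 0.29231] [-3.1415 -0.      2.091 ] turn 42.29 F [-0.21  0.38  3.72] T [-0.    -0.114 -0.032] q6 -0.484 tau6 -0.024
```

move_arm(
  increments=[
    [[0,0,0,0,0,0,0.015],[0,0,0,0,0,0,0.03],[0,0,0,0,0,0,0.03],[0,0,0,0,0,0,0.03]],
  ],
)

```text
time: 17.18
tool_pos: [0.4918, 0.0747, 0.2923]
ee_rot: [-3.142, 0.0, 2.044]
wrist_force: [-0.5, -0.3, 3.8]
width: 0.0138
```

```bash
python3 st.py
```

```text
17.33 [0.49183 0.07464 0.29233] [-3.1415e+00  1.0000e-04  2.0439e+00] turn 44.98 F [-0.05  0.11  3.67] T [ 0.022 -0.097  0.008] q6 -0.436 tau6 -0.024
```

move_arm(
  increments=[
    [[0,0,0,0,0,0,0.015],[0,0,0,0,0,0,0.03],[0,0,0,0,0,0,0.03],[0,0,0,0,0,0,0.03]],
  ],
)

```text
time: 17.72
tool_pos: [0.4918, 0.0746, 0.2923]
ee_rot: [-3.142, 0.0, 1.997]
wrist_force: [1.2, -0.9, 2.4]
width: 0.0136
```

```bash
python3 st.py
```

```text
17.87 [0.49184 0.07465 0.29235] [-3.1416e+00  1.0000e-04  1.9967e+00] turn 47.69 F [0.23 0.05 3.06] T [ 0.012 -0.097 -0.043] q6 -0.389 tau6 -0.023
```

move_arm(
  increments=[
    [[0,0,0,0,0,0,0.015],[0,0,0,0,0,0,0.03],[0,0,0,0,0,0,0.03],[0,0,0,0,0,0,0.03]],
  ],
)

```text
time: 18.25
tool_pos: [0.4918, 0.0747, 0.2923]
ee_rot: [-3.142, 0.0, 1.949]
wrist_force: [-0.4, -0.1, 3.6]
width: 0.0136
```

```bash
python3 st.py
```

```text
18.4 [0.49184 0.07467 0.29234] [-3.1416e+00  1.0000e-04  1.9496e+00] turn 50.39 F [0.03 0.2  3.41] T [-0.017 -0.113 -0.046] q6 -0.342 tau6 -0.023
```

move_arm(
  increments=[
    [[0,0,0,0,0,0,0.015],[0,0,0,0,0,0,0.03],[0,0,0,0,0,0,0.03],[0,0,0,0,0,0,0.03]],
  ],
)

```text
time: 18.78
tool_pos: [0.4918, 0.0747, 0.2923]
ee_rot: [-3.142, 0.0, 1.902]
wrist_force: [0.2, -0.5, 4.2]
width: 0.0139
```

```bash
python3 st.py
```

```text
18.93 [0.49184 0.07467 0.29233] [-3.1415e+00  1.0000e-04  1.9025e+00] turn 53.08 F [ 0.29 -0.07  2.8 ] T [-0.004 -0.104 -0.037] q6 -0.295 tau6 -0.022
```

move_arm(
  increments=[
    [[0,0,0,0,0,0,0.015],[0,0,0,0,0,0,0.03],[0,0,0,0,0,0,0.03],[0,0,0,0,0,0,0.03]],
  ],
)

```text
time: 19.32
tool_pos: [0.4918, 0.0747, 0.2923]
ee_rot: [-3.142, 0.0, 1.855]
wrist_force: [0.6, 0.2, 2.7]
width: 0.0136
```

```bash
python3 st.py
```

```text
19.47 [0.49184 0.07467 0.29235] [-3.1416e+00  1.0000e-04  1.8554e+00] turn 55.78 F [0.25 0.15 3.18] T [ 0.007 -0.087 -0.034] q6 -0.248 tau6 -0.021
```

move_arm(
  increments=[
    [[0,0,0,0,0,0,0.015],[0,0,0,0,0,0,0.03],[0,0,0,0,0,0,0.03],[0,0,0,0,0,0,0.03]],
  ],
)

```text
time: 19.85
tool_pos: [0.4918, 0.0746, 0.2922]
ee_rot: [-3.141, 0.0, 1.808]
wrist_force: [-0.9, -0.3, 2.5]
width: 0.0143
```

```bash
python3 st.py
```

```text
20.0 [0.49178 0.07468 0.29225] [-3.1412  0.      1.8083] turn 58.48 F [-0.78  0.26  2.42] T [-0.015 -0.018 -0.042] q6 -0.201 tau6 -0.018
```

move_arm(
  increments=[
    [[0,0,0,0,0,0,0.015],[0,0,0,0,0,0,0.03],[0,0,0,0,0,0,0.03],[0,0,0,0,0,0,0.03]],
  ],
)

```text
time: 20.38
tool_pos: [0.4917, 0.0747, 0.2921]
ee_rot: [-3.141, 0.0, 1.761]
wrist_force: [-0.2, 0.3, 1.8]
width: 0.014
```

```bash
python3 st.py
```

```text
20.53 [0.49175 0.07463 0.29208] [-3.141   0.      1.7611] turn 61.18 F [-0.39 -0.02  0.68] T [-0.069  0.003  0.114] q6 -0.154 tau6 0.153
```

move_arm(
  increments=[
    [[0,0,0,0,0,0,0.01],[0,0,0,0,0,0,0.02],[0,0,0,0,0,0,0.02],[0,0,0,0,0,0,0.02]],
  ],
)

```text
time: 20.92
tool_pos: [0.4917, 0.0747, 0.292]
ee_rot: [-3.141, 0.0, 1.73]
wrist_force: [0.1, 0.3, -0.7]
width: 0.014
```

```bash
python3 st.py
```

```text
21.07 [0.49174 0.07465 0.29198] [-3.1409e+00  1.0000e-04  1.7299e+00] turn 62.98 F [-0.25 -0.31 -1.42] T [-0.111 -0.024  0.397] q6 -0.122 tau6 0.386
```

move_arm(
  increments=[
    [[1,0,0,0,0,0,0],[1,0,0,0,0,0,0],[1,0,0,0,0,0,0],[1,0,0,0,0,0,0],[1,0,0,0,0,0,0],[1,0,0,0,0,0,0]],
  ],
)

```text
time: 21.62
tool_pos: [0.4919, 0.0747, 0.2925]
ee_rot: [3.141, 0.0, 1.73]
wrist_force: [-0.0, -0.8, -0.4]
width: 0.0504
```

```bash
python3 st.py
python3 - <<'E'
from bench import robot
import cv2
from h import *
im,d=robot.snapshot("wrist");cv2.imwrite("pics/w5.png",im[:,:,::-1])
E
```

```text
21.77 [0.49186 0.07465 0.29242] [3.1415e+00 1.0000e-04 1.7296e+00] turn 62.99 F [-0.2   0.15 -0.26] T [-0.023 -0.091  0.021] q6 -0.122 tau6 0.0
```

View pics/w5.png

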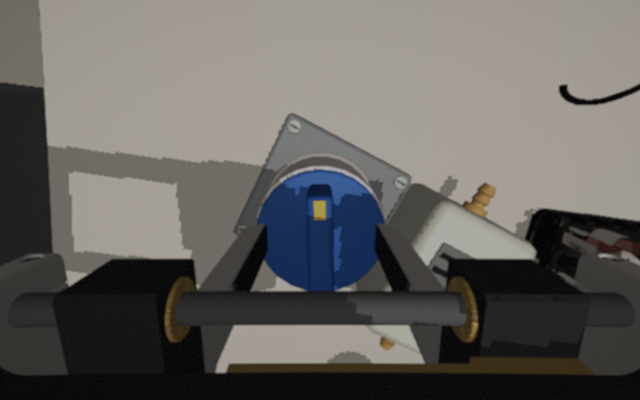

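move_arm(
  increments=[
    [[1,0,0,0,0,0,0],[1,0,0,0,0,0,0],[1,0,0,0,0,0,0],[1,0,0,-0.1,0,0,0],[1,0,0,-0.3,0,0,0],[1,0,0,-0.6,0,0,0],[1,0,0,-0.9,0,0,0],[1,0,0,-1,0,0,0]],
  ],
)

```text
time: 22.53
tool_pos: [0.4923, 0.0747, 0.3982]
ee_rot: [3.133, 0.001, 1.73]
wrist_force: [0.9, -0.0, 0.8]
width: 0.0941
```

move_arm(
  increments=[
    [[1,0,0,-0.3,0,0,0],[1,0,0,-0.6,0,0,0],[1,0,0,-0.6,0,0,0],[1,0,0,-0.6,0,0,0]],
  ],
)

```text
time: 22.87
tool_pos: [0.4919, 0.0747, 0.4543]
ee_rot: [3.137, 0.001, 1.73]
wrist_force: [-0.9, 0.8, 0.1]
width: 0.0937
```

Run:
```python
from bench import robot
import cv2
from h import *
print(robot.get_obs()["time"],robot.get_obs()["tool_pos"],robot.get_obs()["ee_rot"])
p=robot.camera_params("wrist");im,d=robot.snapshot("wrist");cv2.imwrite("pics/w6.png",im[:,:,::-1]);np.savez("pics/w6.npz",**p,d=d)
im,d=robot.snapshot("side");cv2.imwrite("pics/s6.png",im[:,:,::-1])
crop("pics/s6.png","pics/s6c.png",250,140,150,130,5)
crop("pics/w6.png","pics/w6c.png",240,100,160,130,5)
```

```text
22.8667 [0.4919026  0.07466685 0.45430101] [3.13726435e+00 6.69302682e-04 1.72963481e+00]
```

View pics/s6c.png

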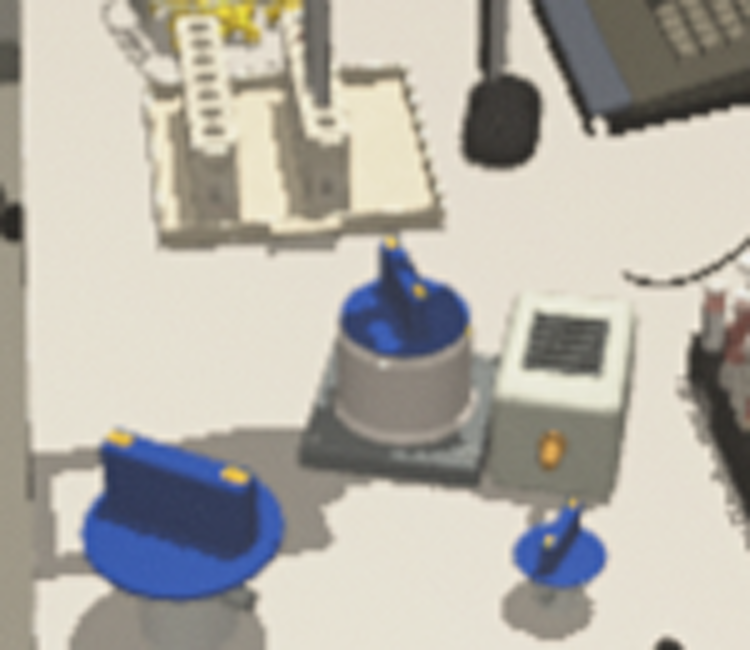

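View pics/w6c.png

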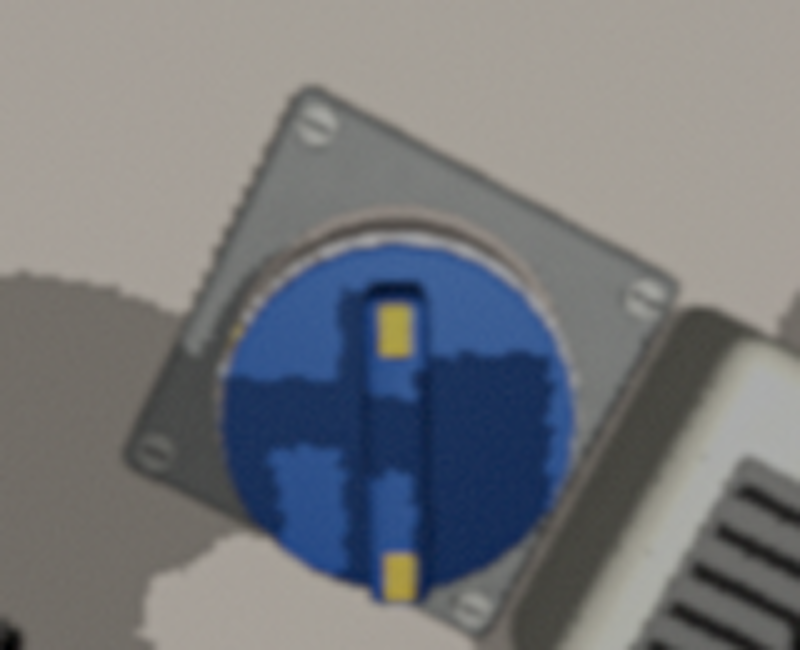

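```bash
python3 -c "
from bench import robot
print(robot.close_job())"
```

```text
the job is handed in; nothing more can be done
None
```

The middle-sized cartridge is refitted in the aspirator, turned clockwise until it was tight, and released. I handed the job in at about 23 s of the 61 s allowed.

**Insertion:** I lowered the pins through the notches until the cartridge touched the seal, then turned with a light press on it (about 4–5 N).

**Tightening:** The ramps began to bite at about 57° of turn. I stopped at 63° on the gripper, when the wrist moment had risen from about 0 to 0.40 N m, which is at the top of the range you gave for 15 N. The cartridge itself turned about 61.5°, because the bar lagged about 1.4° in the jaws.

**Seal force:** I could not measure this directly. The estimates put it at roughly 14–17 N:

| Basis | Estimated force |
|---|---|
| Drop of the tool | about 14 N |
| Turn past the bite | about 17 N |
| Moment | about 15 N or more; up to about 30 N if the friction is at its lowest |

**Final checks:** After letting go, the wrist force and moment were near zero. The pictures show the cartridge upright and seated in the bowl at the locked angle. The gripper was clear above it. The other two cartridges and the aspirator look unmoved; I did not check the rest of the scene closely.

**Disagreements:** The wrist camera and the fixed cameras differed by up to 2 mm in absolute position. They agreed to about 1 mm on where the cartridge stood relative to the bowl.

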